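Slip the dish carrier onto the flat-based lab stand

TASK

Pick up the white dish carrier with the round seat (not the one with the square seat) and thread its sleeve over the rod of the stand with the rectangular base (not the round one), keeping it level so that it does not bind. Lower it by hand all the way down, turned so that its round seat is over the white ring marked on the base, then let go; it must lie flat on the base. Leave the square-seated carrier where it is.

Things in the scene. Friction and masses are not known exactly. Their poses are not given: they have to be found in the camera images.
- carrier: Loose white dish carrier with the round seat, 0.25 kg: plate 178 (x) x 70 (y) x 8 mm with an upright fin, a sleeve at one end, a low round seat at the other. Origin: centre of the fin, 40 mm above the underside, near the centre of mass. Fin 36 mm long (x), 12 mm thick (y: pinch across y from above), its top 18 mm above the origin. +x: level from fin to sleeve; z up. Plate from x = -80 to +98 mm.
- carrier_hole (a point): Centre of the lower mouth of that carrier's hole, level with its underside: 80 mm along +x and 40 mm below the fin's centre; axes as the carrier's. The hole is vertical, 24 mm in diameter, right through plate and sleeve (top 42 mm above the underside, 35 mm outside). The seat (56 mm outside, top 20 mm above the underside) is centred 130 mm along -x from here.
- stand_foot (a point): Foot of the rod of the fixed stand with the grey rectangular base (200 x 130 x 15 mm): on the rod's axis, level with the base's top. z up; x along the base, which reaches from x = -175 to +25 mm; the white ring marked on it (64 mm) is centred at x = -130 mm. Steel rod 12 mm thick, 145 mm tall above here, the last 11 mm tapered. The stand with the round base (same rod) is not to be used.
- carrier_square: The other carrier, not to be used: same size and material but with a square seat. The origin is the centre of its grip fin, 40 mm above its underside; axes as the first carrier's.
Not all that is in view belongs to the job. Leave any green or purple look-alike of the carrier alone.

How it is judged (in metres and radians):
On the way, in this order (a step that is already met when the one before it is completed fails the run):
1. the sleeve is threaded on the rod, level (within 15 degrees), well above the base (50 to 130 mm) (horizontal distance between carrier_hole and stand_foot below 0.012 m and z of carrier_hole in the frame of stand_foot between 0.05 and 0.13 m and angle between carrier's own z axis and vertical below 0.26 rad), for 0.1 s.
2. still held in the fingers, the carrier is brought down to within 20 mm of the base (horizontal distance between carrier_hole and stand_foot below 0.012 m and z of carrier_hole in the frame of stand_foot below 0.02 m and contact force between the fingers and carrier above 0.5 N), for 0.04 s.
At the end, for the whole second after the job is handed in: The round-seated carrier is on the rod of the rectangular-based stand (hole within 12 mm of the rod's axis), lying flat on the base (hole's lower mouth within 5 mm of the base's top, tilt under 5 degrees) and pointing along the base with its seat on the ring's side (within 17 degrees) (horizontal distance between carrier_hole and stand_foot below 0.012 m and z of carrier_hole in the frame of stand_foot between -0.004 and 0.005 m and angle between carrier's own z axis and vertical below 0.09 rad and angle between the x axis of carrier and the x axis of stand_foot, either way round below 0.3 rad and x of carrier in the frame of stand_foot below 0 m); the robot touches nothing.
It fails at once if the square-seated carrier is moved more than 30 mm (distance of carrier_square from where it was at the start of the episode above 0.03 m).
It fails at once if the carrier is tipped by more than 30 degrees (angle between carrier's own z axis and vertical above 0.52 rad).
It also fails if it takes over 48 s, if anything falls off the work surface, if the arm or the gripper's body presses on something with over 40 N, if the wrist force passes 120 N, or if a joint passes its speed limit or range.

ROBOT

A 6-joint arm with a two-finger parallel gripper is mounted at the origin on the work surface. World frame = base frame: x ahead of the robot, y to its left, z up, the work surface at z = 0. Lengths are in mm, angles in degrees, forces in N, time in s.
With the tool pointing down it reaches from about 300 to 850 mm from the base axis. Payload 4.2 kg.
Tool frame: the origin (TCP) lies on the centre line of the jaws, within the pads' length; the fingertips stand 14 mm ahead of it and the grasp point (between the pads) lies 5 mm behind it; z points along the fingers, y is the line along which they close (so a half turn about z gives the same grasp; the last joint's range is limited). The gripper opens to 91 mm and grips with 3 to 60 N. Pads are 32 mm wide; open, the fingers measure 118 mm over their backs; the gripper's body (76 mm by 178 mm) begins 60 mm behind the grasp point.
Start: joints at [-66.119, 18.312, 89.639, -0, 72.044, -1.146], TCP at [243.254, -521.027, 227.976] pointing down, gripper open.
Joint ranges: [-177.97, 177.97], [-48.28, 115.42], [12.27, 149.76], [-77.06, 257.06], [2.81, 150.46], [-146.56, 146.56]. Speed limits (degrees/s): [147.25, 147.25, 180, 180, 180, 180].

INTERFACE

Orientations are given as [roll, pitch, yaw] about the fixed x, y, z axes, in that order (R = Rz(yaw) Ry(pitch) Rx(roll)).
In Python, from workcell import env gives the robot as it stands.
- The arm moves only by the tool arm_command, never from a script. Its argument "motion" is a list of rows, each an object with "offset": the shift along the tool's x, y, z in m, a list of three; "spin": the turn about the tool's z in rad. In form: [{"offset": [tx, ty, tz], "spin": spin}, ...]. A call has 1 to 5 rows; each row shifts and turns the commanded pose from where the row before left it, along the tool's axes as they then stand; what a row does not reach is not made up. A row lasts 1/8 s, in which the tool goes at most 62.5 mm and 10.7 degrees, less where a joint would pass 70% of its speed; a pose out of reach is approached as far as the arm can. A call with a gripper value outside its range is refused whole. "jaw" is the finger opening in m, from 0 to 0.0912, set as the call begins (left out, the last holds). The fingers move at their own pace and stop on an object; "newtons" is the grip in N (left out, the last holds). Time passes only in rows, so rows that do not move let the fingers close. It gives the time, the measured TCP pose, the force, the opening and the grip force at its end, in the units of the state.
- env.state(): the state, without advancing time (a new reading comes with each control period).
- env.grab_frame(name): name is "scene" or "top" or "wrist"; returns (picture, depth): 400x640x3 uint8, blue, green, red; 400x640 float32, mm along the optical axis (not along the pixel's ray), 0 where there is no reading.
- env.camera_model(name): a dict with "fx", "fy", "cx", "cy" (pixels), "eye" and "rotation" of the camera in the world; the wrist camera has in their place "hand_eye" (4x4, takes a point from camera to tool coordinates, whose origin is the TCP and whose axes are the flange's). Camera axes: x right, y down, z forward; pixel columns grow to the right and rows downward; lengths in mm; the calibration is good to about 2 mm. A picture is of the moment at which its call begins: read the wrist's pose just before it. camera_model takes no time and is no camera call.
- env.job_done(): hands the job in; it is judged then, once.
Trained networks look in the newest picture that a camera, given by its name, has taken for a name from the list of things; names that differ only in an ending like _2 or _b are one class to them, and where a whole thing is asked for, a point or a joint stands for the part that bears it (a point fixed in the world has none). Each returns a list of dicts, best first, with "score" (0 to 1); they miss things now and then, are a little off and sometimes report something else, mostly with a low value. They report only what shows in the picture. A call takes as long as a camera call. They do not tell look-alikes from the thing itself.
- env.boxes_of(camera, target): "bbox" ([left, top, right, bottom] in pixels, round what is visible of it).
- env.pinpoint(camera, target): "location" ([column, row] in pixels: a listed point, or the origin of a listed thing).
The state is a dict: "time_s": time; "qpos": joint angles; "qvel": joint speeds; "effort": joint torques, N m; "ee_pos": TCP position; "ee_rot": TCP orientation; "force": force on the tool from outside, world axes, zero at the start; "torque": the same for the moment, N m; "gripper_width": finger opening in mm; "gripper_force": force on a finger pad.
Only numpy, scipy, OpenCV 4.12 (cv2) and the standard library are available. Lean on these libraries where they do the work, as an engineer would, in place of code of your own. Each camera call takes 0.05 s, during which the arm holds its last target. There are 200 camera calls.

## Working session

There is one attempt and no reset: what is moved stays moved. The work goes in short steps, Python scripts to look and compute and a tool call to move; the robot and the scene stay as the last step left them, time stands still between calls to the robot, and variables do not carry over. Pictures are saved under pics/ and viewed, at most 10 in all, crops included, and the job is handed in when it is done.

Besides the shell and the picture viewer there is one more tool, called by a JSON object that holds its "op" and its "data", one argument or row to a line. arm_command: Moves the arm, as the interface text tells. Its arguments: {"type":"object","properties":{"motion":{"type":"array"},"jaw":{"type":"number"},"newtons":{"type":"number"}},"required":["motion"]}

```bash
mkdir -p pics; cat > h.py <<'E'
import numpy as np, cv2
from workcell import env
def snap(n,f):
    p,d=env.grab_frame(n); cv2.imwrite('pics/'+f+'.png',p); np.save(f+'.npy',d); return p,d
def w(n,u,v,z=None,d=None):
    m=env.camera_model(n)
    r=np.array([(u-m['cx'])/m['fx'],(v-m['cy'])/m['fy'],1.])
    R=np.array(m['rotation']);e=np.array(m['eye'])
    if d is not None: return e+R@(r*d)
    q=R@r; return e+q*(z-e[2])/q[2]
E
python3 - <<'E'
from h import *
p,d=snap('top','top0'); 
for t in ['carrier','carrier_hole','stand_foot','carrier_square']:
    print(t,[(np.round(a['location'],1).tolist(),round(a['score'],2)) for a in env.pinpoint('top',t)])
    if t!='stand_foot': print([(np.round(a['bbox']).tolist(),round(a['score'],2)) for a in env.boxes_of('top',t)])
p2,_=snap('scene','sc0')
print(env.camera_model('top'))
print(env.state())
E
```

```text
carrier [([461.8, 189.6], 0.96), ([404.5, 199.5], 0.94), ([438.5, 265.8], 0.65)]
[([427.0, 170.0, 489.0, 208.0], 0.85), ([391.0, 170.0, 417.0, 229.0], 0.79), ([414.0, 235.0, 458.0, 298.0], 0.78)]
carrier_hole [([448.3, 285.8], 0.95), ([402.0, 178.0], 0.88), ([476.0, 182.0], 0.77)]
[([413.0, 239.0, 457.0, 297.0], 0.76), ([429.0, 167.0, 491.0, 209.0], 0.69), ([392.0, 172.0, 418.0, 226.0], 0.63)]
stand_foot [([267.0, 153.6], 0.77)]
carrier_square [([198.7, 186.4], 0.58)]
[([179.0, 156.0, 223.0, 213.0], 0.68)]
{'fx': 488.2530147502631, 'fy': 488.2530147502631, 'cx': 315.44270743070075, 'cy': 194.45866929167596, 'eye': array([ 354.35091676,  -95.76250413, 1553.50111895]), 'rotation': array([-176.2067767 ,    1.50354058,  -91.71292141])}
{'time_s': 0.45, 'qpos': array([-6.61184038e+01,  1.83151791e+01,  8.96453137e+01, -5.03140797e-04,
        7.20428032e+01, -1.14866305e+00]), 'qvel': array([ 0.04960912, -0.0205089 , -0.02935029, -0.04846215, -0.02073136,
       -0.07866262]), 'effort': array([-1.15038052e-03, -4.11933446e+01, -2.31979734e+01,  7.25791091e-02,
        3.91006598e-02, -2.19829394e-05]), 'ee_pos': array([ 243.24370422, -520.98787631,  227.90016743]), 'ee_rot': array([-1.79996695e+02,  4.12452629e-04,  2.50304144e+01]), 'force': array([ 0.33304565,  0.17544218, -0.41645832]), 'torque': array([ 0.01128336, -0.03100198, -0.0338718 ]), 'gripper_force': 0.0, 'gripper_width': 91.62500365583114}
```

View pics/top0.png

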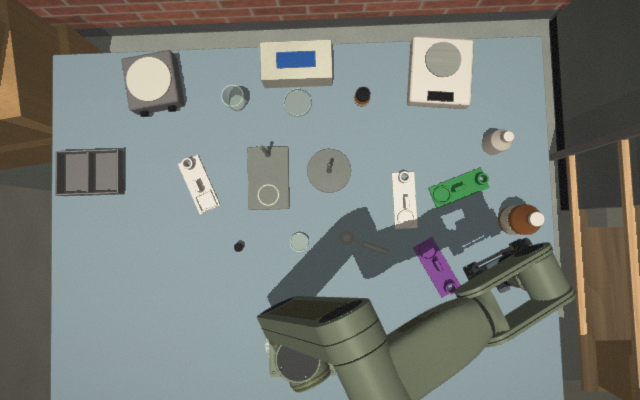

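View pics/sc0.png

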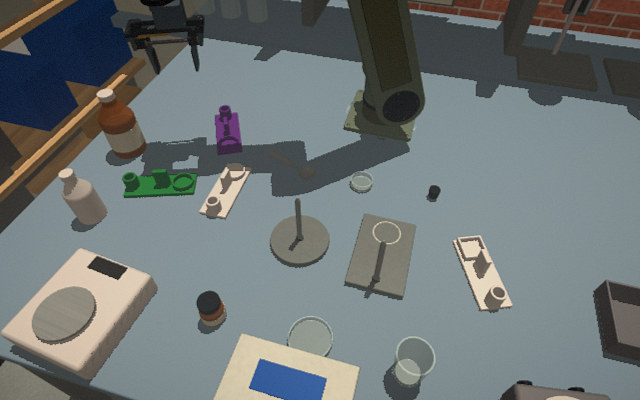

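The pictures show three things of the carrier's shape besides the square one at top (198,186), which has a square seat at (206,201): white at (404,199), green at (462,189) and purple at (438,266). The white one at (404,199), with its round seat at (405,215) and sleeve at (403,177), fits the description. The rectangular stand has its rod foot near (267,154) and its ring at (268,195). I'll confirm with one enlarged crop.

```bash
sed -i "s/R=np.array(m\['rotation'\])/R=Rot.from_euler('xyz',m['rotation'],degrees=True).as_matrix()/; 1a from scipy.spatial.transform import Rotation as Rot" h.py
python3 - <<'E'
from h import *
p=cv2.imread('pics/top0.png'); d=np.load('top0.npy')
a=p[140:240,160:300];b=p[150:250,360:500]
cv2.imwrite('pics/crop0.png',cv2.resize(np.hstack([b,a]),None,fx=2.8,fy=2.8,interpolation=cv2.INTER_CUBIC))
for n,u,v,z in [('fin',404.5,199.5,40),('hole',402,178,0),('seat',404.5,215.5,20),('foot',267,153.6,15),('ring',268.3,195,15),('base corners',248,209,15),('bc',289,209,15),('sq fin',198.7,186.4,40),('green',461.8,189.6,40),('round stand',329,170,15)]:
    print(n,w('top',u,v,z).round(1), d[int(v),int(u)])
def outline(m,z):
    c=max(cv2.findContours(m,0,2)[0],key=cv2.contourArea); r=cv2.minAreaRect(c); 
    print(r[0],w('top',*r[0],z).round(1),[w('top',*q,z)[:2].round(0).tolist() for q in cv2.boxPoints(r)])
m=np.zeros(p.shape[:2],np.uint8); m[165:232,388:420]=(p[165:232,388:420].min(2)>140)*255; outline(m,8)
E
```

```text
fin [ 431.6 -333.8   40. ] 1507.015
hole [ 502.3 -335.     0. ] 1554.3308
seat [ 382.5 -334.8   20. ] 1545.7772
foot [592.8  91.9  15. ] 1509.4344
ring [460.6  90.9  15. ] 1550.468
base corners [418.2 156.3  15. ] 1555.2233
bc [414.2  26.4  15. ] 1559.5658
sq fin [492.7 305.6  40. ] 1518.8529
green [ 456.6 -511.    40. ] 1486.337
round stand [ 533.8 -103.7   15. ] 1495.4303
(403.5, 195.49998474121094) [ 445.9 -336.2    8. ] [[351.0, -284.0], [544.0, -291.0], [541.0, -389.0], [348.0, -381.0]]
```

View pics/crop0.png

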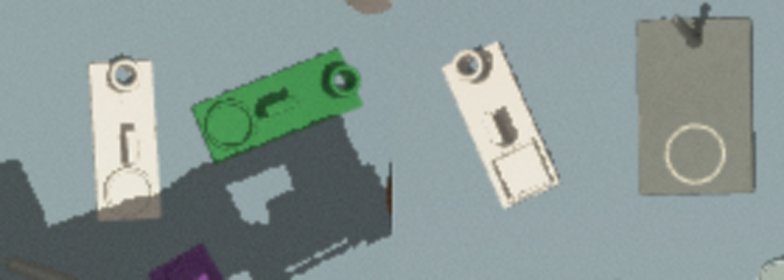

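The crop confirms it: the white carrier on the left, sleeve at crop (122,75), has a round seat at crop (128,190). The other white one has a square seat at crop (525,170). Next I go above the fin for a close look.

{"op": "arm_command", "data": {
  "motion": [
    {"offset": [0.05, -0.018, 0], "spin": 0},
    {"offset": [0.05, -0.018, 0], "spin": 0},
    {"offset": [0.05, -0.018, 0], "spin": 0},
    {"offset": [0.05, -0.018, 0], "spin": 0},
    {"offset": [0.05, -0.018, 0], "spin": 0}
  ],
  "jaw": 0.06
}}

```text
time_s: 1.08
ee_pos: [432.8, -332.5, 228.2]
ee_rot: [180.0, -0.0, 25.0]
force: [-0.0, -1.2, 0.3]
gripper_width: 60.2
gripper_force: 0.0
```

{"op": "arm_command", "data": {
  "motion": [
    {"offset": [0, 0, 0], "spin": 0.146},
    {"offset": [0, 0, 0], "spin": 0.146},
    {"offset": [0, 0, 0], "spin": 0.145},
    {"offset": [0, 0, 0], "spin": 0}
  ]
}}

```text
time_s: 1.58
ee_pos: [431.7, -333.7, 228.0]
ee_rot: [180.0, -0.0, 0.1]
force: [0.3, -0.2, 0.4]
gripper_width: 59.8
gripper_force: 0.0
```

```bash
cat >> h.py <<'E'
def wcam():
    s=env.state(); m=env.camera_model('wrist'); T=np.eye(4)
    T[:3,:3]=Rot.from_euler('xyz',s['ee_rot'],degrees=True).as_matrix(); T[:3,3]=s['ee_pos']
    return T@np.array(m['hand_eye']),m
def ww(C,m,u,v,z):
    q=C[:3,:3]@np.array([(u-m['cx'])/m['fx'],(v-m['cy'])/m['fy'],1.]); e=C[:3,3]
    return e+q*(z-e[2])/q[2]
E
python3 - <<'E'
from h import *
s=env.state(); print(s['ee_pos'],s['ee_rot'],s['time_s'])
C,m=wcam(); p,d=snap('wrist','w1')
print(C.round(3).tolist(),m['fx'])
for t,z in [('carrier',40),('carrier_hole',0)]:
    for a in env.pinpoint('wrist',t): print(t,a['location'],a['score'],ww(C,m,*a['location'],z))
E
```

```text
[ 431.73263841 -333.65769374  227.98955236] [ 1.79993612e+02 -2.02090510e-03  9.34265829e-02] 1.575
[[0.002, -0.959, -0.283, 511.272], [-1.0, -0.002, -0.0, -333.873], [-0.0, 0.283, -0.959, 384.522], [0.0, 0.0, 0.0, 1.0]] 332.8948663165523
carrier [395.0, 344.2] 0.79 [ 222.19383063 -428.99023931   40.        ]
carrier [318.7, 186.3] 0.69 [ 423.62808424 -334.16093937   40.        ]
carrier [477.5, 147.2] 0.65 [ 465.49247864 -497.91529196   40.        ]
carrier_hole [534.2, 120.8] 0.88 [ 489.91708772 -576.75972031    0.        ]
carrier_hole [316.6, 105.7] 0.74 [ 505.91262577 -331.69357046    0.        ]
```

View pics/w1.png

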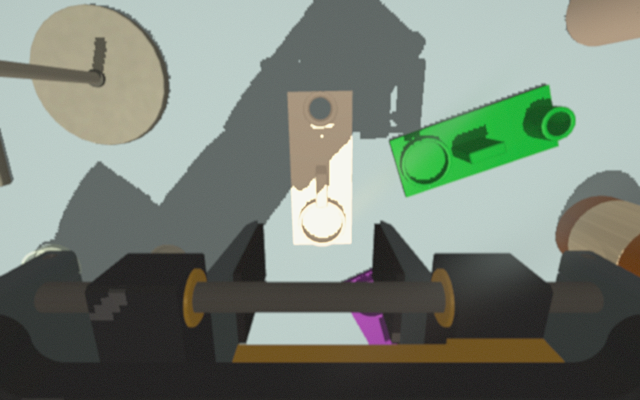

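The wrist view shows the carrier, with its sleeve top at (320,107), fin top at about (321,184), round seat at (322,218), and plate corners at (288,92) and (352,244).

```bash
python3 - <<'E'
from h import *
C,m=wcam()
for n,u,v,z in [('sleeve',320,107,42),('seat',322,218,20),('c1',288,92,8),('c2',352,91,8),('c3',352,244,8),('c4',293,244,8)]: print(n,ww(C,m,u,v,z).round(1))
d=np.load('w1.npy')
# points from depth: fin (z 50..62) 
vv,uu=np.mgrid[0:400,0:640]; P=np.stack([(uu-m['cx'])/m['fx']*d,(vv-m['cy'])/m['fy']*d,d],-1)@C[:3,:3].T+C[:3,3]
box=(abs(P[...,1]+334)<60)&(P[...,0]>330)&(P[...,0]<560)&(d>0)&(vv<245)
for lo,hi in [(50,66),(33,48),(4,12)]:
    q=P[box&(P[...,2]>lo)&(P[...,2]<hi)]; print(lo,len(q),np.percentile(q,[2,50,98],axis=0).round(1).tolist())
q=P[box&(P[...,2]>4)&(P[...,2]<12)]; print(cv2.minAreaRect(q[:,:2].astype(np.float32)))
E
```

```text
sleeve [ 505.2 -335.4   42. ]
seat [ 380.5 -338.2   20. ]
c1 [ 520.1 -301.     8. ]
c2 [ 521.2 -370.     8. ]
c3 [ 342.4 -375.3    8. ]
c4 [ 342.3 -302.8    8. ]
50 403 [[407.2, -342.8, 52.4], [424.9, -336.6, 57.6], [441.4, -331.5, 59.0]]
33 566 [[441.4, -351.3, 36.1], [502.3, -335.4, 41.3], [519.4, -319.5, 43.6]]
4 7279 [[349.9, -370.4, 6.1], [441.6, -336.8, 7.7], [518.1, -302.6, 9.4]]
((432.42340087890625, -336.6849670410156), (178.216064453125, 70.17659759521484), 1.099989652633667)
```

{"op": "arm_command", "data": {
  "motion": [
    {"offset": [-0.008, 0.003, 0.03], "spin": -0.0175},
    {"offset": [0, 0, 0.05], "spin": 0},
    {"offset": [0, 0, 0.05], "spin": 0},
    {"offset": [0, 0, 0.04], "spin": 0},
    {"offset": [0, 0, 0.02], "spin": 0}
  ]
}}

```text
time_s: 2.35
ee_pos: [422.6, -336.0, 35.7]
ee_rot: [-179.9, 0.2, 1.1]
force: [-0.0, -0.0, 0.6]
gripper_width: 60.3
gripper_force: 0.0
```

{"op": "arm_command", "data": {
  "motion": [
    {"offset": [0, 0, 0], "spin": 0},
    {"offset": [0, 0, 0], "spin": 0},
    {"offset": [0, 0, 0], "spin": 0},
    {"offset": [0, 0, 0], "spin": 0},
    {"offset": [0, 0, 0], "spin": 0}
  ],
  "jaw": 0.0,
  "newtons": 30
}}

```text
time_s: 2.98
ee_pos: [423.9, -336.9, 38.5]
ee_rot: [180.0, -0.0, 1.0]
force: [-0.3, 0.6, -0.3]
gripper_width: 12.9
gripper_force: 0.0
```

{"op": "arm_command", "data": {
  "motion": [
    {"offset": [0, 0, 0], "spin": 0},
    {"offset": [0, 0, 0], "spin": 0},
    {"offset": [0, 0, 0], "spin": 0}
  ]
}}

```text
time_s: 3.35
ee_pos: [423.9, -336.8, 38.4]
ee_rot: [180.0, -0.0, 1.0]
force: [-1.7, 1.2, 4.9]
gripper_width: 11.8
gripper_force: 30.0
```

{"op": "arm_command", "data": {
  "motion": [
    {"offset": [0, 0, -0.02], "spin": 0},
    {"offset": [0, 0, -0.04], "spin": 0},
    {"offset": [0, 0, -0.05], "spin": 0},
    {"offset": [0, 0, -0.05], "spin": 0},
    {"offset": [0, 0, -0.04], "spin": 0}
  ]
}}

```text
time_s: 3.98
ee_pos: [423.6, -336.7, 239.3]
ee_rot: [180.0, -0.0, 1.0]
force: [0.1, -0.3, -2.2]
gripper_width: 11.7
gripper_force: 30.0
```

{"op": "arm_command", "data": {
  "motion": [
    {"offset": [0.0, -0.025, 0], "spin": 0},
    {"offset": [0.005, -0.045, 0], "spin": 0},
    {"offset": [0.005, -0.048, 0], "spin": 0},
    {"offset": [0.005, -0.048, 0], "spin": 0},
    {"offset": [0.005, -0.048, 0], "spin": 0}
  ]
}}

```text
time_s: 4.6
ee_pos: [438.1, -119.6, 235.5]
ee_rot: [-179.9, 0.3, 1.0]
force: [0.8, -0.1, -2.2]
gripper_width: 11.9
gripper_force: 30.0
```

{"op": "arm_command", "data": {
  "motion": [
    {"offset": [0.007, -0.048, 0], "spin": 0},
    {"offset": [0.007, -0.048, 0], "spin": 0},
    {"offset": [0.007, -0.048, 0], "spin": 0},
    {"offset": [0.005, -0.043, 0], "spin": 0},
    {"offset": [0.003, -0.026, 0], "spin": 0}
  ]
}}

```text
time_s: 5.22
ee_pos: [463.0, 93.4, 235.4]
ee_rot: [180.0, 0.3, 1.1]
force: [1.1, -0.5, -2.0]
gripper_width: 12.0
gripper_force: 30.0
```

{"op": "arm_command", "data": {
  "motion": [
    {"offset": [0, 0, 0], "spin": 0},
    {"offset": [0, 0, 0], "spin": 0},
    {"offset": [0, 0, 0], "spin": 0}
  ]
}}

```text
time_s: 5.6
ee_pos: [464.7, 90.3, 237.4]
ee_rot: [180.0, 0.1, 0.9]
force: [0.3, -0.2, -3.2]
gripper_width: 12.1
gripper_force: 30.0
```

```bash
python3 - <<'E'
from h import *
s=env.state(); print(s['ee_pos'],s['ee_rot'],s['time_s'])
C,m=wcam(); p,d=snap('wrist','w2')
print(C[:3,3], env.pinpoint('wrist','carrier_hole'),env.pinpoint('wrist','stand_foot'))
E
```

```text
[464.73359302  90.26350307 237.35854533] [1.79969293e+02 7.29219546e-02 9.27558456e-01] 5.6
[544.46633383  91.28318845 393.78592564] [] [{'location': [318.2, 48.3], 'score': 0.67}]
```

View pics/w2.png

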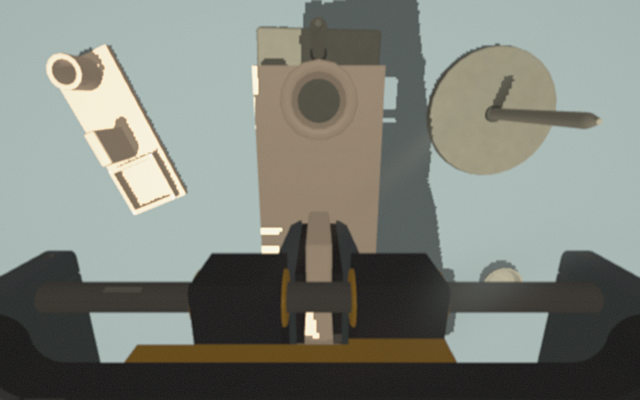

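The wrist view shows the sleeve mouth at (319,98), the rod tip at (319,21), its foot at about (318,52), and the far base edge from (257,28) to (380,31).

```bash
python3 - <<'E'
from h import *
C,m=wcam(); d=np.load('w2.npy')
p=cv2.imread('pics/w2.png'); cv2.imwrite('pics/w2c.png',cv2.resize(p[5:135,235:405],None,fx=4,fy=4,interpolation=cv2.INTER_CUBIC))
for n,u,v,z in [('sleeve',319,98,241),('tip',319,21,160),('foot',318.2,50,15),('bl',257,28,15),('br',380,30,15)]: print(n,ww(C,m,u,v,z).round(1))
vv,uu=np.mgrid[0:400,0:640]; P=np.stack([(uu-m['cx'])/m['fx']*d,(vv-m['cy'])/m['fy']*d,d],-1)@C[:3,:3].T+C[:3,3]
ok=(d>0)&(vv<150)&(uu>230)&(uu<400)
def st(n,k): q=P[k]; print(n,len(q),np.percentile(q,[3,50,97],axis=0).round(1).tolist())
st('rod',ok&(P[...,2]>40)&(P[...,2]<170)&(P[...,0]>570)&(abs(P[...,1]-91)<25))
st('rodtip',ok&(P[...,2]>120)&(P[...,2]<170)&(P[...,0]>570)&(abs(P[...,1]-91)<25))
st('sleevetop',ok&(P[...,2]>234)&(P[...,2]<250))
st('plate',ok&(P[...,2]>200)&(P[...,2]<215))
st('base',ok&(P[...,2]>11)&(P[...,2]<20))
# from top camera base rect
dt=cv2.imread('pics/top0.png'); mt=env.camera_model('top')
g=dt.astype(int); k=((g.max(2)-g.min(2))<22)&(g.max(2)<150)&(g.max(2)>70); mm=np.zeros(k.shape,np.uint8); mm[140:218,240:298]=k[140:218,240:298]*255
c=max(cv2.findContours(mm,0,2)[0],key=cv2.contourArea); r=cv2.minAreaRect(c); print(r,w('top',*r[0],15),[w('top',*q,15)[:2].round(1).tolist() for q in cv2.boxPoints(r)])
E
```

```text
sleeve [545.9  91.2 241. ]
tip [593.2  91.8 160. ]
foot [595.7  92.5  15. ]
bl [615.6 156.   15. ]
br [615.8  29.   15. ]
rod 554 [[586.5, 87.2, 51.3], [588.7, 92.5, 147.6], [595.9, 97.8, 160.7]]
rodtip 382 [[586.5, 87.2, 123.4], [589.6, 92.4, 152.2], [596.3, 97.7, 160.9]]
sleevetop 2740 [[529.3, 75.9, 237.4], [546.1, 91.4, 240.8], [560.4, 106.9, 242.1]]
plate 6435 [[519.3, 57.6, 205.7], [537.8, 90.9, 207.1], [561.9, 125.1, 208.6]]
base 5422 [[529.6, 33.1, 13.6], [593.1, 92.8, 15.3], [615.6, 152.7, 17.0]]
((267.8797607421875, 175.19052124023438), (68.20368194580078, 41.636985778808594), 88.56790161132812) [523.62351282  90.73059704  15.        ] [[633.6, 157.6], [632.4, 24.4], [414.9, 24.7], [415.7, 156.6]]
```

View pics/w2c.png

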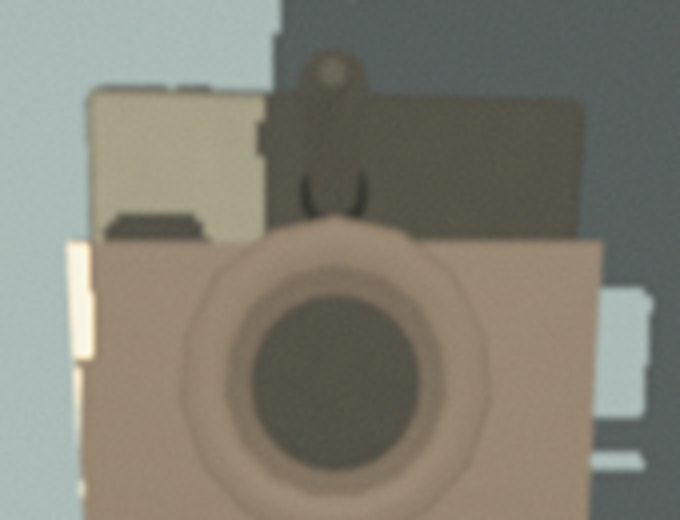

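In the crop, the rod tip is at (332,70), which is image (318,22), and in line with the hole. I move 47 mm forward and settle.

{"op": "arm_command", "data": {
  "motion": [
    {"offset": [0.015, 0, 0], "spin": 0},
    {"offset": [0.02, 0, 0], "spin": 0},
    {"offset": [0.012, 0, 0], "spin": 0},
    {"offset": [0, 0, 0], "spin": 0},
    {"offset": [0, 0, 0], "spin": 0}
  ]
}}

```text
time_s: 6.38
ee_pos: [511.8, 91.8, 237.7]
ee_rot: [180.0, 0.1, 1.0]
force: [-0.9, 0.0, -2.3]
gripper_width: 12.0
gripper_force: 30.0
```

```bash
python3 - <<'E'
from h import *
s=env.state(); print(s['ee_pos'],s['ee_rot'],s['time_s'])
C,m=wcam(); p,d=snap('wrist','w3')
cv2.imwrite('pics/w3c.png',cv2.resize(p[35:165,235:405],None,fx=4,fy=4,interpolation=cv2.INTER_CUBIC))
vv,uu=np.mgrid[0:400,0:640]; P=np.stack([(uu-m['cx'])/m['fx']*d,(vv-m['cy'])/m['fy']*d,d],-1)@C[:3,:3].T+C[:3,3]
ok=(d>0)&(vv<150)&(uu>230)&(uu<400)
for n,k in [('rod',ok&(P[...,2]>120)&(P[...,2]<166)&(abs(P[...,0]-592)<15)),('sleeve',ok&(P[...,2]>236)&(P[...,2]<246))]:
    q=P[k]; print(n,len(q), np.percentile(q,[1,50,99],axis=0).round(1).tolist() if len(q) else '')
E
```

```text
[511.83446409  91.78573418 237.68003803] [1.79987191e+02 6.53600097e-02 9.88339242e-01] 6.375
rod 225 [[586.3, 86.9, 148.6], [591.7, 92.5, 153.8], [597.1, 98.0, 160.7]]
sleeve 2679 [[575.0, 76.5, 237.2], [592.6, 92.9, 240.5], [607.8, 109.3, 242.2]]
```

View pics/w3c.png

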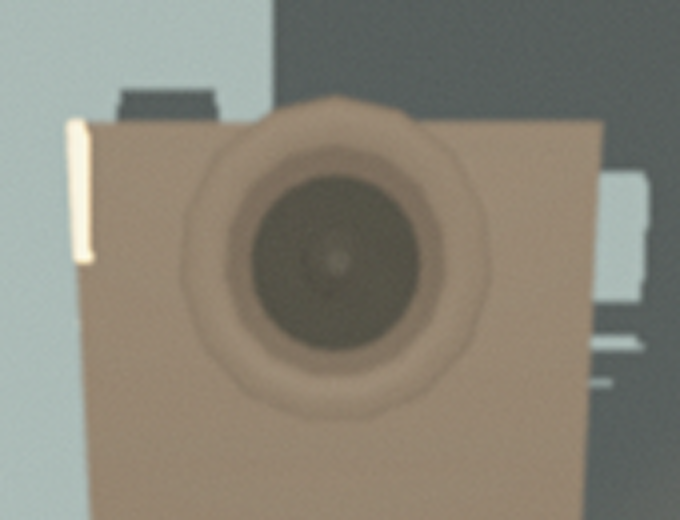

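The rod tip shows at crop (338,262), in the middle of the hole at crop (336,262), so it is centred. I lower to about 95 mm above the base and hold there.

{"op": "arm_command", "data": {
  "motion": [
    {"offset": [0, 0, 0.015], "spin": 0},
    {"offset": [0, 0, 0.025], "spin": 0},
    {"offset": [0, 0, 0.025], "spin": 0},
    {"offset": [0, 0, 0.025], "spin": 0},
    {"offset": [0, 0, 0], "spin": 0}
  ]
}}

```text
time_s: 7.05
ee_pos: [510.0, 91.6, 145.6]
ee_rot: [179.9, 0.3, 1.0]
force: [-0.6, 0.6, -2.8]
gripper_width: 12.1
gripper_force: 30.0
```

{"op": "arm_command", "data": {
  "motion": [
    {"offset": [0, 0, 0], "spin": 0},
    {"offset": [0, 0, 0], "spin": 0},
    {"offset": [0, 0, 0.01], "spin": 0}
  ]
}}

```text
time_s: 7.42
ee_pos: [513.4, 92.0, 139.0]
ee_rot: [-180.0, -0.2, 1.0]
force: [0.3, 0.3, -1.7]
gripper_width: 11.9
gripper_force: 30.0
```

{"op": "arm_command", "data": {
  "motion": [
    {"offset": [0, 0, 0.015], "spin": 0},
    {"offset": [0, 0, 0.015], "spin": 0},
    {"offset": [0, 0, 0.015], "spin": 0},
    {"offset": [0, 0, 0.015], "spin": 0},
    {"offset": [0, 0, 0], "spin": 0}
  ]
}}

```text
time_s: 8.05
ee_pos: [511.3, 91.7, 76.4]
ee_rot: [180.0, 0.2, 1.0]
force: [0.8, 0.2, -2.0]
gripper_width: 11.5
gripper_force: 30.0
```

{"op": "arm_command", "data": {
  "motion": [
    {"offset": [0, 0, 0.008], "spin": 0},
    {"offset": [0, 0, 0.008], "spin": 0},
    {"offset": [0, 0, 0.005], "spin": 0},
    {"offset": [0, 0, 0.001], "spin": 0},
    {"offset": [0, 0, 0], "spin": 0}
  ]
}}

```text
time_s: 8.68
ee_pos: [512.4, 91.9, 56.0]
ee_rot: [180.0, -0.0, 1.0]
force: [-0.0, 0.9, -2.2]
gripper_width: 11.9
gripper_force: 30.0
```

{"op": "arm_command", "data": {
  "motion": [
    {"offset": [0, 0, 0.001], "spin": 0},
    {"offset": [0, 0, 0.001], "spin": 0},
    {"offset": [0, 0, 0], "spin": 0}
  ]
}}

```text
time_s: 9.05
ee_pos: [512.3, 91.9, 53.9]
ee_rot: [180.0, 0.0, 1.0]
force: [0.2, -0.5, -2.1]
gripper_width: 11.9
gripper_force: 30.0
```

{"op": "arm_command", "data": {
  "motion": [
    {"offset": [0, 0, 0.001], "spin": 0},
    {"offset": [0, 0, 0.001], "spin": 0},
    {"offset": [0, 0, 0], "spin": 0}
  ]
}}

```text
time_s: 9.43
ee_pos: [512.5, 91.9, 53.4]
ee_rot: [-180.0, -0.1, 1.0]
force: [-2.2, -1.1, 10.9]
gripper_width: 11.8
gripper_force: 30.0
```

Contact with the base. I release with a modest opening, since a wide one is not needed, then rise.

{"op": "arm_command", "data": {
  "motion": [
    {"offset": [0, 0, 0], "spin": 0},
    {"offset": [0, 0, 0], "spin": 0},
    {"offset": [0, 0, 0], "spin": 0},
    {"offset": [0, 0, 0], "spin": 0}
  ],
  "jaw": 0.05
}}

```text
time_s: 9.93
ee_pos: [512.3, 91.9, 51.8]
ee_rot: [180.0, 0.0, 1.0]
force: [-0.5, -0.3, -0.8]
gripper_width: 48.3
gripper_force: 0.0
```

{"op": "arm_command", "data": {
  "motion": [
    {"offset": [0, 0, -0.02], "spin": 0},
    {"offset": [0, 0, -0.04], "spin": 0},
    {"offset": [0, 0, -0.05], "spin": 0},
    {"offset": [0, 0, -0.05], "spin": 0},
    {"offset": [0, 0, -0.03], "spin": 0}
  ]
}}

```text
time_s: 10.55
ee_pos: [513.0, 92.0, 244.7]
ee_rot: [-180.0, -0.2, 1.0]
force: [0.5, -1.0, -1.1]
gripper_width: 49.7
gripper_force: 0.0
```

{"op": "arm_command", "data": {
  "motion": [
    {"offset": [-0.03, 0, 0], "spin": 0},
    {"offset": [-0.03, 0, 0], "spin": 0},
    {"offset": [0, 0, 0], "spin": 0},
    {"offset": [0, 0, 0], "spin": 0}
  ]
}}

```text
time_s: 11.05
ee_pos: [453.2, 90.9, 242.1]
ee_rot: [-180.0, -0.1, 1.0]
force: [1.1, 0.1, -0.4]
gripper_width: 49.9
gripper_force: 0.0
```

```bash
python3 - <<'E'
from h import *
s=env.state(); print(s['ee_pos'],s['time_s'],s['force'])
C,m=wcam(); p,d=snap('wrist','w4')
vv,uu=np.mgrid[0:400,0:640]; P=np.stack([(uu-m['cx'])/m['fx']*d,(vv-m['cy'])/m['fy']*d,d],-1)@C[:3,:3].T+C[:3,3]
ok=(d>0)&(vv<245)&(abs(P[...,1]-92)<45)&(P[...,0]>430)&(P[...,0]<625)
for lo,hi in [(20,27),(52,61),(66,78)]:
    q=P[ok&(P[...,2]>lo)&(P[...,2]<hi)]; print(lo,len(q),np.percentile(q,[2,50,98],axis=0).round(1).tolist())
q=P[ok&(P[...,2]>20)&(P[...,2]<27)]; print(cv2.minAreaRect(q[:,:2].astype(np.float32)), np.linalg.lstsq(np.c_[q[:,:2],np.ones(len(q))],q[:,2],rcond=None)[0])
E
```

```text
[453.15321688  90.91131902 242.11618623] 11.05 [ 1.06232483  0.0737862  -0.42508962]
20 8663 [[438.2, 58.0, 21.0], [530.1, 91.7, 22.7], [605.9, 125.8, 24.4]]
52 542 [[575.5, 76.8, 53.1], [588.0, 93.3, 56.5], [605.1, 109.4, 58.6]]
66 480 [[495.4, 86.2, 70.0], [514.2, 91.9, 72.6], [587.2, 97.1, 74.8]]
((521.3384399414062, 91.78450012207031), (178.0898895263672, 70.33210754394531), 1.015519618988037) [-1.13273422e-03  1.02523841e-03  2.32153065e+01]
```

View pics/w4.png

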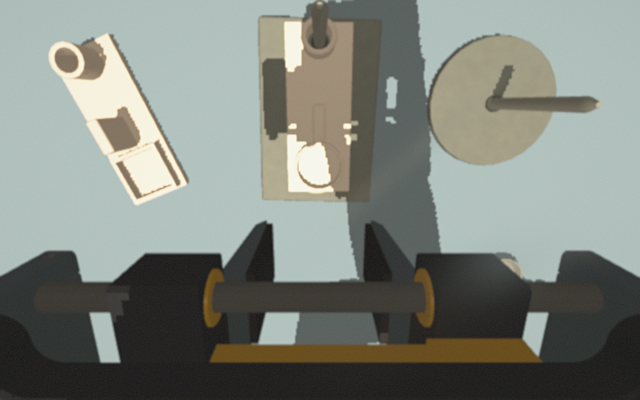

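The carrier lies flat on the base: plate top at z = 22.7 mm against an expected 23, and yaw 1°. Its sleeve is on the rod at (319,38) and its round seat is over the ring at (319,163). The square carrier has not moved.

```bash
python3 -c "
from workcell import env
print(env.job_done())"
```

```text
the job is handed in; nothing more can be done
None
```

The round-seated carrier is on the rod of the rectangular-based stand, lying flat with its seat over the ring and released; the square-seated carrier was not touched, and the job was handed in at about 11 s, with no verdict returned.

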